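# Set and start the free-standing wax timer

### The job

Set the timer for the next pour: hold it down by its knob, firmly but not hard, so that the light case stays put and does not turn on the slick sheet, and turn the knob clockwise until its white pointer stands at the red mark. Then press the green start button all the way down and let it come back up. Leave the timer standing where it was and do not disturb the other things on the sheet.

Things in the scene. Friction and masses are not known exactly. Their poses are not given: they have to be found in the camera images.
- timer: white free-standing desk timer, 145 x 100 mm, about 0.4 kg, loose on four slick plastic feet; origin at the centre of its foot plane, z up. Main block: local x -30..+70, y -50..+50 mm, top 45 mm above the feet, with the black knob at local (20, 0) mm. Lower front shelf: local x -75..-30 mm, top 28 mm, with the green button at local (-50, 0) mm. Must stay within 10 mm of its place
- timer_front (a point): middle of the timer's front face (local x -75, y 0, 16 mm above the feet); must stay within 10 mm of its place. The knob is stiffer than the feet's hold on the sheet: turned without pressing down, the whole timer turns with it. A straight press of 16 to 24 N on the knob holds it if there is little side force; the timer's force on the sheet must never pass 40 N (its own 4 N included)
- knob_grip (a point): point on the knob's vertical axis, 66.5 mm above the timer's feet, in the black grip bar: 54 mm long, 14 mm thick, straight-sided, from 52.5 to 80.5 mm above the feet, on a round skirt 60 mm across (top at 52.5 mm). The point's x axis runs along the bar to the end with the white pointer, y across it, z up
- knob (a joint): knob angle in rad, 0 = pointer along the timer's local +x, growing clockwise from above; stops at 0 and 4.71; the red mark is at 1.571 (right when within 0.12). Dry friction of about 0.3 N m; it stays where it is left. Starts between 0.15 and 0.6
- start_button (a joint): travel of the green button in m: 0 = up, 0.005 = fully down (counts as pressed beyond 0.004); springs back; about 4.2 N at full travel
- button_top (a point): centre of the top of the green button, 22 mm in diameter, 38.5 mm above the timer's feet when up; pressed straight down
- mat: fixed grey enamelled sheet, 200 x 360 x 4 mm, on which the timer stands; origin at the centre of its underside
- tealight_jar: white candle in a glass jar, 68 mm in diameter, 62 mm high, standing on the sheet beside the timer; bystander; origin at the centre of its underside
- spool: spool of white wick with wooden flanges, 60 mm in diameter, 50 mm high, standing on the sheet; bystander; origin at the centre of its underside
- beige_lid: round beige tin lid, 62 mm in diameter, 12 mm high, lying on the sheet; bystander; origin at the centre of its underside
- red_mark (a point): middle of the red mark, 13 x 8 mm, on the timer's top beside the knob, 39.5 mm from the knob's axis in the timer's local -y direction (its right, seen with the button towards you); the other marks are white
Not all that is in view belongs to the job. Leave any purple or turquoise look-alike of the timer alone.

How it is judged:
By the outcome, as a careful person would: the job done as asked, in the order asked, and still so for the second after the job is handed in, with the robot touching nothing.
It also fails if it takes over 61 s, if anything falls off the work surface, if the arm or the gripper's body presses on something with over 40 N, if the wrist force passes 120 N, or if a joint passes its speed limit or range.

### The arm

A 7-joint arm with a two-finger parallel gripper is mounted at the origin on a cart in front of the work surface, level with it; the furniture and walls round the work are solid. World frame = base frame: x ahead of the robot, y to its left, z up, the work surface at z = 0. Lengths are in m, angles in degrees, forces in N, time in s.
With the tool pointing down it reaches from about 0.425 to 0.8 m from the base axis. Payload 8.3 kg.
Tool frame: the origin (TCP) lies midway between the tips of the shut fingers; the grasp point (between the pads) lies bot.grip_depth behind it (bot.grip_depth is the distance from the TCP to the grasp point, in m); z points along the fingers, y is the line along which they close (so a half turn about z gives the same grasp; the last joint's range is limited). The gripper opens to 85 mm and grips with 20 to 120 N. Pads are 22 mm wide; open, the fingers measure 114 mm over their backs; the gripper's body (76 mm by 85 mm) begins 54 mm behind the grasp point. The pads swing forward as they close: fully open they stand 13 mm farther back than shut.
Start: joints at [64.979, 21.967, 0.94, 78.501, -0.361, 79.538, -2.664], TCP at [0.228, -0.582, 0.231] pointing down, gripper open.
Joint ranges: [-169.22, 169.22], [-14.56, 117.87], [-87.37, 89.26], [10.42, 133.3], [-82.24, 262.24], [0.94, 117.77], [-172.7, 172.7]. Speed limits (degrees/s): [136.94, 136.94, 172.46, 172.46, 180, 180, 180].

### API

Orientations are given as a 3x3 rotation matrix whose columns are the frame's x, y, z axes.
In Python, from plant import monitor, viewer, bot, spotter gives the robot as it stands. The module is installed in compiled form; this text tells all that it offers.
- The arm moves only by the tool arm_command, never from a script. Its argument "rows" is a list of rows, each an object with "slide": the shift along the world's x, y, z scaled (see below), a list of three; "turn": the turn, a rotation vector about the world's x, y, z scaled (see below), a list of three; "claw": the opening, from 0 (shut) to 1 (fully open). In form: [{"slide": [x, y, z], "turn": [wx, wy, wz], "claw": claw}, ...]. A call has 1 to 8 rows; each row shifts and turns the commanded pose from where the row before left it; what a row does not reach is not made up. The controller multiplies each number of a shift by 0.02 m and each number of a turn by 4 degrees. A row lasts 1/8 s, in which the tool goes at most 62.5 mm and 10.7 degrees, less where a joint would pass 70% of its speed; a pose out of reach is approached as far as the arm can. A call with a number of a shift or a turn outside -1 to 1 is refused whole. A call with a gripper value outside its range is refused whole. The fingers move at their own pace and stop on an object; "newtons" is the grip in N (left out, the last holds). Time passes only in rows, so rows that do not move let the fingers close. It gives the time, the measured TCP pose, the force, the opening and the grip force at its end, in the units of the state.
- monitor.read_state(): the state, without advancing time (a new reading comes with each control period).
- viewer.camera(name): name is "scene" or "top" or "wrist"; returns a dict with "pixels" (384x512x3 uint8, red, green, blue), "range_z" (384x512 float32, m along the optical axis (not along the pixel's ray), 0 where there is no reading), "camera_matrix" (3x3 intrinsics, pixels), "k1" (the pictures are not rectified: a ray, as slopes to the right and down, at radius r is drawn at 1 + k1 r^2 times it, then the intrinsics apply), "world_from_camera" (4x4, takes a point from camera to world coordinates). Camera axes: x right, y down, z forward; pixel columns grow to the right and rows downward; lengths in m; the calibration is good to about 2 mm. A picture is of the moment at which its call begins.
- bot.finish_job(): hands the job in; it is judged then, once.
Trained networks look in the newest picture that a camera, given by its name, has taken for a name from the list of things; names that differ only in an ending like _2 or _b are one class to them, and where a whole thing is asked for, a point or a joint stands for the part that bears it (a point fixed in the world has none). Each returns a list of dicts, best first, with "p" (0 to 1); they miss things now and then, are a little off and sometimes report something else, mostly with a low value. They report only what shows in the picture. A call takes as long as a camera call. They do not tell look-alikes from the thing itself.
- spotter.outline_of(camera, target): "pixels" (384x512 bool, what is visible of it) and "rect" ([centre column, centre row, width, height] in pixels, round what is visible of it).
- spotter.landmark_of(camera, target): "at" ([column, row] in pixels: a listed point, or the origin of a listed thing).
The state is a dict: "clock": time; "q": joint angles; "qd": joint speeds; "joint_efforts": joint torques, N m; "eef_pos": TCP position; "tool_rot": TCP orientation; "force": force on the tool from outside, world axes, zero at the start; "ft_torque": the same for the moment, N m; "opening": finger opening in m; "finger_force": force on a finger pad.
Only numpy, scipy, OpenCV 4.12 (cv2) and the standard library are available. Lean on these libraries where they do the work, as an engineer would, in place of code of your own. Each camera call takes 0.05 s, during which the arm holds its last target. There are 200 camera calls.

## Working session

There is one attempt and no reset: what is moved stays moved. The work goes in short steps, Python scripts to look and compute and a tool call to move; the robot and the scene stay as the last step left them, time stands still between calls to the robot, and variables do not carry over. Pictures are saved under pics/ and viewed, at most 10 in all, crops included, and the job is handed in when it is done.

Besides the shell and the picture viewer there is one more tool, called after "Emit:" in YAML: its name, and indented under it one key for each argument. arm_command: Moves the arm, as the interface text tells. Shifts and turns lie within -1 to 1; 1 stands for 0.02 m of shift or 4 degrees of turn. Its arguments: {"type":"object","properties":{"rows":{"type":"array","items":{"type":"object","properties":{"slide":{"type":"array","items":{"type":"number"}},"turn":{"type":"array","items":{"type":"number"}},"claw":{"type":"number"}}}},"newtons":{"type":"number"}},"required":["rows"]}

```bash
mkdir -p pics; cat > h.py <<'E'
import numpy as np, cv2
from plant import monitor, viewer, bot, spotter
def ray(c,px):
    K=c["camera_matrix"];k=c["k1"]
    d=np.array([(px[0]-K[0,2])/K[0,0],(px[1]-K[1,2])/K[1,1]]);u=d.copy()
    for _ in range(20): u=d/(1+k*(u@u))
    return u
def atz(c,px,z):
    T=c["world_from_camera"];r=T[:3,:3]@np.append(ray(c,px),1);o=T[:3,3]
    return o+r*(z-o[2])/r[2]
def bydepth(c,px):
    z=c["range_z"][int(round(px[1])),int(round(px[0]))];T=c["world_from_camera"]
    return T[:3,:3]@(np.append(ray(c,px),1)*z)+T[:3,3]
def save(c,n,crop=None,s=1):
    im=c["pixels"][:,:,::-1]
    if crop: im=im[crop[1]:crop[3],crop[0]:crop[2]]
    cv2.imwrite("pics/"+n,cv2.resize(im,None,fx=s,fy=s,interpolation=cv2.INTER_CUBIC))
E
python3 - <<'E'
from h import *
np.set_printoptions(precision=3,suppress=True)
ims=[]
for n in("scene","top"):
    c=viewer.camera(n);ims.append(c["pixels"])
    print(n,c["world_from_camera"][:3,3])
    for t in("timer","mat","timer_front","knob_grip","button_top","red_mark","tealight_jar","spool","beige_lid"):
        for r in spotter.landmark_of(n,t)[:3]:
            try: print(t,round(r["p"],2),np.array(r["at"]),bydepth(c,r["at"]))
            except Exception as e: print(t,r["at"],e)
cv2.imwrite("pics/a.png",cv2.resize(np.vstack(ims)[:,:,::-1],None,fx=.78,fy=.78))
s=monitor.read_state();print(s["eef_pos"],s["tool_rot"],s["clock"],s["opening"],bot.grip_depth)
E
```

```text
scene [-0.229  0.63   0.688]
timer 0.92 [262.4 212.5] [0.49  0.015 0.036]
timer 0.63 [329.1 184.2] [ 0.471 -0.279  0.031]
mat 0.87 [259.9 220.8] [0.464 0.047 0.033]
timer_front 0.76 [273.7 221. ] [0.441 0.011 0.028]
timer_front 0.71 [175.  254.8] [0.49  0.322 0.039]
timer_front 0.59 [306.  176.2] [ 0.601 -0.301  0.002]
knob_grip 0.64 [182.8 262.8] [0.403 0.344 0.084]
knob_grip 0.54 [257.6 194.8] [0.517 0.01  0.086]
knob_grip 0.45 [335.5 167. ] [ 0.486 -0.326  0.078]
button_top 0.59 [270.2 214.4] [0.46  0.009 0.042]
button_top 0.41 [177.5 253.2] [0.534 0.295 0.001]
button_top 0.4 [316.4 171.3] [ 0.598 -0.357  0.004]
red_mark 0.85 [336.4 178.3] [ 0.463 -0.308  0.048]
red_mark 0.79 [270.  193.3] [ 0.601 -0.116  0.001]
red_mark 0.58 [165.4 271.1] [0.44  0.376 0.049]
tealight_jar 0.61 [216.4 223.3] [0.54  0.153 0.034]
beige_lid 0.63 [296.  198.4] [ 0.501 -0.146  0.014]
beige_lid 0.55 [262.  212.1] [0.491 0.016 0.037]
top [0.333 0.007 1.388]
timer 0.85 [360.7 187.3] [ 0.497 -0.305  0.053]
timer 0.64 [163.2 206.3] [0.439 0.321 0.045]
timer 0.57 [266.8 184.6] [ 0.506 -0.008  0.057]
mat 0.87 
[... 262 characters left out ...]
] [ 0.54  -0.019  0.084]
knob_grip 0.49 [155.1 211.8] [0.42  0.339 0.077]
button_top 0.6 [352.2 171.6] [ 0.55  -0.282  0.04 ]
button_top 0.56 [163.8 192.2] [0.486 0.324 0.031]
button_top 0.43 [262.3 197.5] [0.467 0.007 0.041]
red_mark 0.95 [280.1 180.3] [ 0.521 -0.05   0.051]
red_mark 0.86 [358.9 197.2] [ 0.466 -0.299  0.048]
red_mark 0.84 [144.3 210.1] [0.427 0.38  0.051]
tealight_jar 0.84 [221.3 170.9] [0.551 0.137 0.055]
spool 0.57 [214.4 199.9] [0.459 0.158 0.051]
beige_lid 0.71 [223.9 171.7] [0.549 0.129 0.051]
beige_lid 0.54 [305.5 187.8] [ 0.501 -0.134  0.017]
[ 0.228 -0.582  0.231] [[ 0.931  0.365  0.   ]
 [ 0.365 -0.931  0.   ]
 [ 0.    -0.    -1.   ]] 1.0 0.08527460115712082 0.0187
```

View pics/a.png

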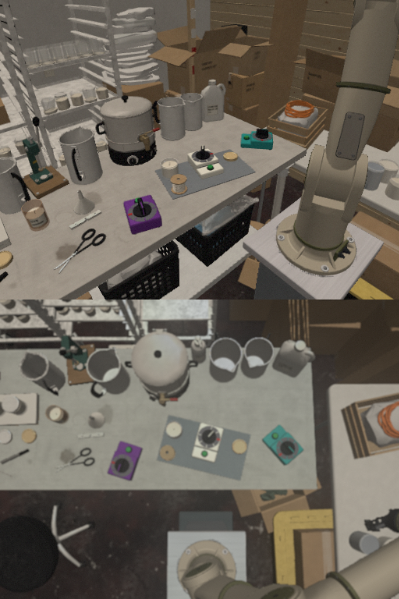

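```bash
python3 - <<'E'
from h import *
np.set_printoptions(precision=4,suppress=True)
c=viewer.camera("top");save(c,"b.png",(195,135,335,240),5)
K=spotter.landmark_of("top","knob_grip")[0]["at"]
for z,n in((.0705,K),(.0425,[262.3,197.5]),(.049,[280.1,180.3])): print(n,atz(c,n,z))
d=c["range_z"]
# grip bar: points higher than 0.07
v,u=np.mgrid[150:215,235:300]
P=np.array([bydepth(c,(a,b)) for a,b in zip(u.ravel(),v.ravel())])
for lo,hi in((.073,.1),(.044,.054),(.026,.036),(-.01,.002),(.002,.008)):
    m=(P[:,2]>lo)&(P[:,2]<hi);q=P[m]
    if m.sum()>5:
        (cx,cy),wh,a=cv2.minAreaRect(q[:,:2].astype(np.float32)*1000);print(lo,m.sum(),q.mean(0),(cx,cy),wh,a)
E
```

```text
[370.5, 188.6] [ 0.4909 -0.3313  0.0705]
[262.3, 197.5] [0.4668 0.0065 0.0425]
[280.1, 180.3] [ 0.5209 -0.0502  0.049 ]
0.073 82 [ 0.5342 -0.0098  0.0839] (534.5228271484375, -9.889122009277344) (14.115081787109375, 53.80012893676758) 45.03145980834961
0.044 649 [ 0.5323 -0.0088  0.0492] (520.0940551757812, -5.700096130371094) (99.24090576171875, 128.86788940429688) 74.67607116699219
0.026 362 [0.4638 0.0091 0.0316] (464.7597961425781, 9.682441711425781) (99.68094635009766, 45.67999267578125) 74.809814453125
-0.01 1018 [ 0.5569 -0.0196 -0.0005] (523.986572265625, -9.410011291503906) (213.52366638183594, 214.43951416015625) 89.9068832397461
0.002 1567 [ 0.5087 -0.007   0.0045] (522.9033813476562, -9.1610107421875) (212.39569091796875, 212.9787139892578) 89.86813354492188
```

View pics/b.png

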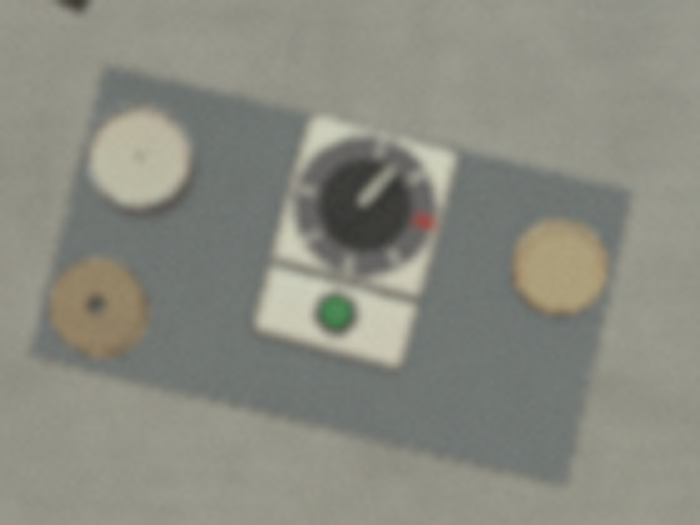

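White timer: crop (345,245), knob at (362,205), pointer up-right, red mark at (424,220), green button at (336,313). The look-alikes are purple at top px (160,208) and turquoise at (362,187). I choose the white one at (266,180); the jar, spool and lid are well clear.

Emit:
arm_command:
  rows:
    - {"slide":[0.48,0.894,0],"turn":[0,0,0.8875],"claw":1}
    - {"slide":[0.48,0.894,0],"turn":[0,0,0.8875],"claw":1}
    - {"slide":[0.48,0.894,0],"turn":[0,0,0.8875],"claw":1}
    - {"slide":[0.48,0.894,0],"turn":[0,0,0.8875],"claw":1}
    - {"slide":[0.48,0.894,0],"turn":[0,0,0.8875],"claw":1}
    - {"slide":[0.48,0.894,0],"turn":[0,0,0.8875],"claw":1}
    - {"slide":[0.48,0.894,0],"turn":[0,0,0.8875],"claw":1}
    - {"slide":[0.48,0.894,0],"turn":[0,0,0.8875],"claw":1}

```text
clock: 2.1
eef_pos: [0.3057, -0.4376, 0.2313]
tool_rot: [[0.642, 0.767, 0.0], [0.767, -0.642, 0.0], [0.0, 0.0, -1.0]]
force: [-0.5, -0.2, 0.1]
opening: 0.0856
finger_force: 0.0
```

Emit:
arm_command:
  rows:
    - {"slide":[0.48,0.894,0],"turn":[0,0,0.8875],"claw":1}
    - {"slide":[0.48,0.894,0],"turn":[0,0,0.8875],"claw":1}
    - {"slide":[0.48,0.894,0],"turn":[0,0,0.8875],"claw":1}
    - {"slide":[0.48,0.894,0],"turn":[0,0,0.8875],"claw":1}
    - {"slide":[0.48,0.894,0],"turn":[0,0,0.8875],"claw":1}
    - {"slide":[0.48,0.894,0],"turn":[0,0,0.8875],"claw":1}
    - {"slide":[0.48,0.894,0],"turn":[0,0,0.8875],"claw":1}
    - {"slide":[0.48,0.894,0],"turn":[0,0,0.8875],"claw":1}

```text
clock: 3.1
eef_pos: [0.3825, -0.2945, 0.2313]
tool_rot: [[0.2, 0.98, 0.0], [0.98, -0.2, 0.0], [0.0, 0.0, -1.0]]
force: [-0.1, -0.4, -0.3]
opening: 0.0854
finger_force: 0.0
```

Emit:
arm_command:
  rows:
    - {"slide":[0.48,0.894,0],"turn":[0,0,0.8875],"claw":1}
    - {"slide":[0.48,0.894,0],"turn":[0,0,0.8875],"claw":1}
    - {"slide":[0.48,0.894,0],"turn":[0,0,0.8875],"claw":1}
    - {"slide":[0.48,0.894,0],"turn":[0,0,0.8875],"claw":1}
    - {"slide":[0.48,0.894,0],"turn":[0,0,0.8875],"claw":1}
    - {"slide":[0.48,0.894,0],"turn":[0,0,0.8875],"claw":1}
    - {"slide":[0.48,0.894,0],"turn":[0,0,0.8875],"claw":1}
    - {"slide":[0.48,0.894,0],"turn":[0,0,0.8875],"claw":1}

```text
clock: 4.1
eef_pos: [0.4593, -0.1515, 0.2313]
tool_rot: [[-0.29, 0.957, -0.0], [0.957, 0.29, 0.0], [0.0, -0.0, -1.0]]
force: [0.4, -0.2, 0.6]
opening: 0.0857
finger_force: 0.0
```

Emit:
arm_command:
  rows:
    - {"slide":[0.48,0.894,0],"turn":[0,0,0.8875],"claw":1}
    - {"slide":[0.48,0.894,0],"turn":[0,0,0.8875],"claw":1}
    - {"slide":[0.48,0.894,0],"turn":[0,0,0.8875],"claw":1}
    - {"slide":[0.48,0.894,0],"turn":[0,0,0.8875],"claw":1}
    - {"slide":[0.48,0.894,0],"turn":[0,0,0.8875],"claw":1}
    - {"slide":[0.48,0.894,0],"turn":[0,0,0.8875],"claw":1}
    - {"slide":[0.48,0.894,0],"turn":[0,0,0.8875],"claw":1}
    - {"slide":[0.48,0.894,0],"turn":[0,0,0.8875],"claw":1}

```text
clock: 5.1
eef_pos: [0.5361, -0.0085, 0.2312]
tool_rot: [[-0.71, 0.704, -0.0], [0.704, 0.71, 0.0], [0.0, -0.0, -1.0]]
force: [0.2, 0.1, -0.1]
opening: 0.0856
finger_force: 0.0
```

```bash
cat > m.py <<'E'
from h import *
np.set_printoptions(precision=4,suppress=True)
def bar(c):
    d=c["range_z"];v,u=np.nonzero(d>0);z=d[v,u];K=c["camera_matrix"]
    pts=cv2.undistortPoints(np.stack([u,v],1).astype(np.float64)[:,None],K,np.array([c["k1"],0,0,0,0.]))[:,0]
    T=c["world_from_camera"];P=np.c_[pts*z[:,None],z]@T[:3,:3].T+T[:3,3]
    near=np.linalg.norm(P[:,:2]-[.534,-.01],axis=1)<.15
    for n,lo,hi,R in(("bar",.077,.09,.035),("top",.044,.0525,.15),("shelf",.026,.036,.15)):
        m=near&(P[:,2]>lo)&(P[:,2]<hi)&(np.linalg.norm(P[:,:2]-[.534,-.01],axis=1)<R);q=P[m]
        if m.sum()>5: print(n,m.sum(),q.mean(0),cv2.minAreaRect(q[:,:2].astype(np.float32)*1000))
E
python3 - <<'E'
from m import *
c=viewer.camera("wrist");save(c,"c.png");print(c["world_from_camera"]);bar(c)
for t,z in(("knob_grip",.0705),("button_top",.0425),("red_mark",.049)):
    for r in spotter.landmark_of("wrist",t)[:2]: print(t,r["p"],r["at"],atz(c,r["at"],z))
E
```

```text
[[ 0.7045  0.6757  0.2173  0.4806]
 [ 0.7097 -0.6708 -0.2152  0.0453]
 [ 0.0003  0.3058 -0.9521  0.3741]
 [ 0.      0.      0.      1.    ]]
bar 915 [ 0.5334 -0.011   0.0843] ((534.2442016601562, -11.85073471069336), (13.933218955993652, 53.446475982666016), 47.23699188232422)
top 7341 [0.5336 0.0049 0.0494] ((530.3603515625, 38.15428924560547), (205.4940948486328, 132.31739807128906), 81.0442886352539)
shelf 4453 [0.4682 0.0128 0.0319] ((494.1468811035156, 44.86603546142578), (199.21580505371094, 74.76801300048828), 54.29426574707031)
knob_grip 0.55 [249.2, 167.6] [ 0.5356 -0.011   0.0705]
button_top 0.77 [211.3, 99.1] [0.4679 0.0056 0.0425]
red_mark 0.76 [213.1, 183.0] [ 0.5253 -0.052   0.049 ]
red_mark 0.74 [18.5, 292.5] [ 0.4608 -0.2973  0.049 ]
```

View pics/c.png

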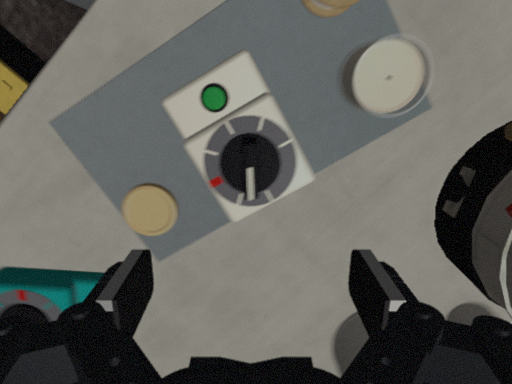

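Wrist view: the white timer is at (240,140), with knob at (249,165), pointer pointing down in the image, red mark at (215,182) and button at (213,98). Turquoise is at lower left, the lid at (150,210) and the jar at (390,75).

Emit:
arm_command:
  rows:
    - {"slide":[-0.08,-0.125,-1],"turn":[0,0,0.4],"claw":0.6}
    - {"slide":[0,0,-1],"turn":[0,0,0],"claw":0.6}
    - {"slide":[0,0,-1],"turn":[0,0,0],"claw":0.6}
    - {"slide":[0,0,-1],"turn":[0,0,0],"claw":0.6}
    - {"slide":[0,0,-1],"turn":[0,0,0],"claw":0.6}
    - {"slide":[0,0,-1],"turn":[0,0,0],"claw":0.6}

```text
clock: 6.05
eef_pos: [0.5336, -0.0136, 0.1107]
tool_rot: [[-0.725, 0.689, -0.0], [0.689, 0.725, -0.001], [-0.0, -0.001, -1.0]]
force: [-0.5, 0.2, 0.6]
opening: 0.0511
finger_force: 0.0
```

```bash
python3 - <<'E'
from m import *
c=viewer.camera("wrist");save(c,"d.png");bar(c)
for t,z in(("knob_grip",.0705),("button_top",.0425),("red_mark",.049)):
    for r in spotter.landmark_of("wrist",t)[:2]: print(t,r["p"],r["at"],atz(c,r["at"],z))
E
```

```text
bar 2317 [ 0.5328 -0.0107  0.0844] ((534.4932861328125, -12.434194564819336), (13.707415580749512, 54.20582580566406), 47.058265686035156)
top 16311 [0.5314 0.0094 0.0495] ((533.7017211914062, 40.832733154296875), (201.9350128173828, 128.9030303955078), 74.6840591430664)
shelf 10648 [0.4703 0.016  0.032 ] ((494.6988830566406, 45.173439025878906), (198.76881408691406, 75.0360336303711), 53.76496505737305)
knob_grip 0.59 [257.4, 215.8] [ 0.5352 -0.0108  0.0705]
button_top 0.94 [201.7, 105.4] [0.468  0.0066 0.0425]
red_mark 0.88 [200.7, 231.4] [ 0.5243 -0.0516  0.049 ]
```

View pics/d.png

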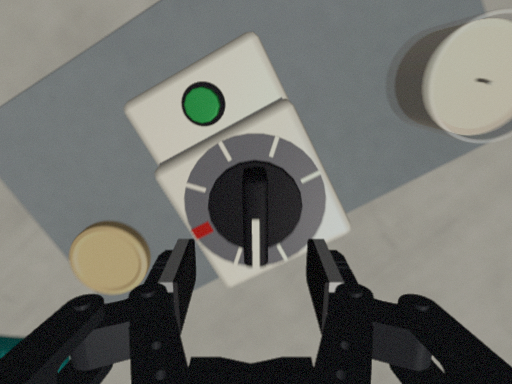

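The wrist shows the bar vertical at (256,215), midway between the fingertips at (185,255) and (320,255). The alignment is good; I'll check the settled pose.

```bash
python3 -c "
from h import *
s=monitor.read_state();print(s['clock'],s['eef_pos'],s['tool_rot'],s['opening'],s['force'])"
```

```text
6.25 [ 0.53373167 -0.01291905  0.11155212] [[-7.25886472e-01  6.87814341e-01 -5.12261912e-04]
 [ 6.87814508e-01  7.25886440e-01 -2.81357270e-04]
 [ 1.78322411e-04 -5.56574611e-04 -9.99999829e-01]] 0.05154935432893569 [-0.92562133  0.68383578  0.70224159]
```

Emit:
arm_command:
  rows:
    - {"slide":[0.03,0.07,-0.65],"turn":[0,0,0],"claw":0.5}
    - {"slide":[0,0,-0.65],"turn":[0,0,0],"claw":0.5}
    - {"slide":[0,0,-0.65],"turn":[0,0,0],"claw":0.5}
    - {"slide":[0,0,-0.5],"turn":[0,0,0],"claw":0.4}
    - {"slide":[0,0,0],"turn":[0,0,0],"claw":0.35}
    - {"slide":[0,0,0],"turn":[0,0,0],"claw":0.3}
  newtons: 30

```text
clock: 7.0
eef_pos: [0.5347, -0.0107, 0.0625]
tool_rot: [[-0.727, 0.687, 0.0], [0.687, 0.727, 0.0], [-0.0, 0.0, -1.0]]
force: [-0.5, 0.6, -0.4]
opening: 0.026
finger_force: 0.0
```

Emit:
arm_command:
  rows:
    - {"slide":[-0.01,-0.03,0],"turn":[0,0,0],"claw":0.22}
    - {"slide":[0,0,0],"turn":[0,0,0],"claw":0.1}
    - {"slide":[0,0,0],"turn":[0,0,0],"claw":0.0}
    - {"slide":[0,0,0],"turn":[0,0,0],"claw":0}
    - {"slide":[0,0,0],"turn":[0,0,0],"claw":0}

```text
clock: 7.62
eef_pos: [0.5347, -0.0114, 0.0628]
tool_rot: [[-0.727, 0.687, 0.001], [0.687, 0.727, -0.0], [-0.001, 0.0, -1.0]]
force: [-0.5, -0.2, 5.3]
opening: 0.013
finger_force: 32.8
```

Emit:
arm_command:
  rows:
    - {"slide":[0,0,0],"turn":[0,0,0],"claw":0}
    - {"slide":[0,0,-0.02],"turn":[0,0,0],"claw":0}
    - {"slide":[0,0,0],"turn":[0,0,0],"claw":0}
  newtons: 60

```text
clock: 8.0
eef_pos: [0.5347, -0.0114, 0.0629]
tool_rot: [[-0.727, 0.687, 0.001], [0.687, 0.727, -0.001], [-0.001, 0.0, -1.0]]
force: [-3.1, -1.5, 11.3]
opening: 0.0126
finger_force: 63.3
```

Emit:
arm_command:
  rows:
    - {"slide":[-0.01,-0.005,-0.02],"turn":[0,0,0],"claw":0}
    - {"slide":[0,0,0],"turn":[0,0,0],"claw":0}

```text
clock: 8.25
eef_pos: [0.5347, -0.0115, 0.0628]
tool_rot: [[-0.727, 0.687, 0.002], [0.687, 0.727, -0.001], [-0.002, 0.001, -1.0]]
force: [-3.8, -0.5, 12.6]
opening: 0.0126
finger_force: 63.6
```

Emit:
arm_command:
  rows:
    - {"slide":[-0.03,0,-0.05],"turn":[0,0,0],"claw":0}
    - {"slide":[0,0,0],"turn":[0,0,0],"claw":0}

```text
clock: 8.5
eef_pos: [0.5348, -0.0115, 0.0628]
tool_rot: [[-0.727, 0.687, 0.003], [0.687, 0.727, -0.001], [-0.003, 0.001, -1.0]]
force: [-4.9, -0.6, 21.0]
opening: 0.0129
finger_force: 64.6
```

Emit:
arm_command:
  rows:
    - {"slide":[-0.06,0,0],"turn":[0,0,0],"claw":0}
    - {"slide":[0,0,0],"turn":[0,0,0],"claw":0}

```text
clock: 8.75
eef_pos: [0.5347, -0.0114, 0.0628]
tool_rot: [[-0.727, 0.687, 0.005], [0.687, 0.727, -0.001], [-0.004, 0.003, -1.0]]
force: [-0.6, -2.2, 16.1]
opening: 0.0128
finger_force: 63.8
```

Emit:
arm_command:
  rows:
    - {"slide":[-0.01,-0.03,-0.03],"turn":[0,0,-0.5],"claw":0}
    - {"slide":[0,0,0],"turn":[0,0,-0.5],"claw":0}

```text
clock: 9.0
eef_pos: [0.5347, -0.0115, 0.0628]
tool_rot: [[-0.677, 0.736, 0.006], [0.736, 0.677, -0.0], [-0.004, 0.004, -1.0]]
force: [-1.6, 0.2, 21.0]
opening: 0.0132
finger_force: 64.6
```

Emit:
arm_command:
  rows:
    - {"slide":[0,0,0],"turn":[0,0,-0.7],"claw":0}
    - {"slide":[0,0,0],"turn":[0,0,-0.7],"claw":0}
    - {"slide":[0,0,0],"turn":[0,0,-0.7],"claw":0}

```text
clock: 9.38
eef_pos: [0.5347, -0.0115, 0.0628]
tool_rot: [[-0.562, 0.827, 0.006], [0.827, 0.562, -0.0], [-0.003, 0.005, -1.0]]
force: [-1.6, 0.4, 19.3]
opening: 0.0128
finger_force: 64.5
```

```bash
cat > t.py <<'E'
from m import *
s=monitor.read_state();print(s['eef_pos'],s['force'],s['ft_torque'])
c=viewer.camera("wrist")
for t,z in(("button_top",.0425),("red_mark",.049)):
    for r in spotter.landmark_of("wrist",t)[:1]: print(t,r["p"],r["at"],atz(c,r["at"],z))
c=viewer.camera("top")
for t,z in(("button_top",.0425),("red_mark",.049)):
    for r in spotter.landmark_of("top",t)[:3]: print(t,r["p"],r["at"],atz(c,r["at"],z))
E
python3 t.py
```

```text
[ 0.5347 -0.0115  0.0628] [-1.5623  0.3762 19.3211] [0.061  0.4358 0.3578]
button_top 0.62 [229.3, 184.7] [0.5108 0.0036 0.0425]
red_mark 0.64 [194.5, 287.1] [ 0.5259 -0.0532  0.049 ]
button_top 0.52 [164.6, 189.8] [0.4923 0.3188 0.0425]
button_top 0.49 [353.4, 170.4] [ 0.5532 -0.2857  0.0425]
red_mark 0.88 [355.6, 196.8] [ 0.4675 -0.2887  0.049 ]
red_mark 0.69 [142.0, 215.0] [0.4115 0.387  0.049 ]
```

Emit:
arm_command:
  rows:
    - {"slide":[0,0,0],"turn":[0,0,-0.75],"claw":0}
    - {"slide":[0,0,0],"turn":[0,0,-0.75],"claw":0}
    - {"slide":[-0.01,0,0],"turn":[0,0,-0.75],"claw":0}
    - {"slide":[0,0,0],"turn":[0,0,-0.75],"claw":0}

```text
clock: 10.18
eef_pos: [0.5347, -0.0115, 0.0628]
tool_rot: [[-0.377, 0.926, 0.006], [0.926, 0.377, -0.0], [-0.002, 0.006, -1.0]]
force: [-0.9, 0.6, 19.2]
opening: 0.0125
finger_force: 64.4
```

Steady. Tool y is at 22.1°, 37° still to go.

Emit:
arm_command:
  rows:
    - {"slide":[0,0,0],"turn":[0,0,-0.75],"claw":0}
    - {"slide":[0,0,0],"turn":[0,0,-0.75],"claw":0}
    - {"slide":[0,0,0],"turn":[0,0,-0.75],"claw":0}
    - {"slide":[0,0,0],"turn":[0,0,-0.75],"claw":0}
    - {"slide":[0,0,0],"turn":[0,0,-0.75],"claw":0}
    - {"slide":[0,0,0],"turn":[0,0,-0.75],"claw":0}

```text
clock: 10.92
eef_pos: [0.5347, -0.0115, 0.0628]
tool_rot: [[-0.073, 0.997, 0.006], [0.997, 0.073, -0.0], [-0.0, 0.006, -1.0]]
force: [0.1, 0.2, 19.3]
opening: 0.0124
finger_force: 64.4
```

```bash
python3 t.py; python3 - <<'E'
from h import *
save(viewer.camera("wrist"),"e.png")
E
```

```text
[ 0.5347 -0.0115  0.0628] [ 0.0525  0.2271 19.3284] [0.1017 0.239  0.329 ]
button_top 0.75 [119.9, 191.5] [0.4673 0.006  0.0425]
red_mark 0.76 [222.8, 300.9] [ 0.5224 -0.0508  0.049 ]
button_top 0.55 [354.4, 172.9] [ 0.5451 -0.2887  0.0425]
button_top 0.54 [165.4, 190.1] [0.4913 0.3162 0.0425]
red_mark 0.84 [144.2, 210.7] [0.4251 0.3804 0.049 ]
red_mark 0.81 [358.4, 196.4] [ 0.4688 -0.2976  0.049 ]
```

View pics/e.png

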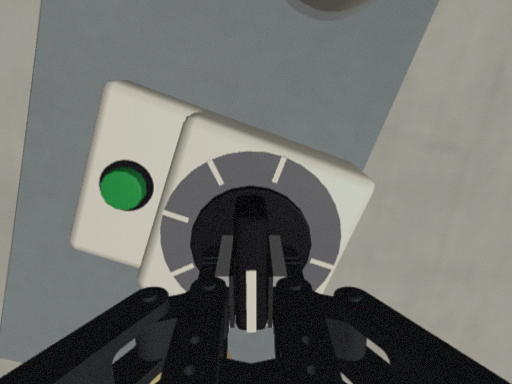

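The wrist view shows the bar held between the pads at (251,280), the timer unmoved and the button at (122,187). I'll finish the turn.

Emit:
arm_command:
  rows:
    - {"slide":[0,0,0],"turn":[0,0,-0.81],"claw":0}
    - {"slide":[0,0,0],"turn":[0,0,-0.81],"claw":0}
    - {"slide":[0,0,0],"turn":[0,0,-0.81],"claw":0}
    - {"slide":[0,0,0],"turn":[0,0,-0.81],"claw":0}
    - {"slide":[0,0,0],"turn":[0,0,-0.81],"claw":0}
    - {"slide":[0,0,0],"turn":[0,0,-0.81],"claw":0}
    - {"slide":[0,0,0],"turn":[0,0,0],"claw":0}

```text
clock: 12.15
eef_pos: [0.5347, -0.0115, 0.0628]
tool_rot: [[0.263, 0.965, 0.006], [0.965, -0.263, 0.0], [0.002, 0.006, -1.0]]
force: [-0.5, 1.8, 18.0]
opening: 0.0129
finger_force: 64.2
```

Emit:
arm_command:
  rows:
    - {"slide":[0.05,0.02,0.05],"turn":[0,0,0.1],"claw":0}
    - {"slide":[0,0,0],"turn":[0,0,0.1],"claw":0}
  newtons: 40

```text
clock: 12.4
eef_pos: [0.5347, -0.0114, 0.0628]
tool_rot: [[0.249, 0.968, 0.004], [0.968, -0.249, 0.0], [0.001, 0.004, -1.0]]
force: [-0.9, -0.1, 13.2]
opening: 0.0125
finger_force: 63.5
```

```bash
python3 -c "
from h import *
s=monitor.read_state();print(s['eef_pos'],s['tool_rot'],s['opening'],s['force'],s['ft_torque'])"
```

```text
[ 0.53468888 -0.01143936  0.06284663] [[ 2.49409510e-01  9.68389760e-01  4.02115854e-03]
 [ 9.68397424e-01 -2.49412119e-01  1.52788192e-04]
 [ 1.15088419e-03  3.85597275e-03 -9.99991903e-01]] 0.012467867029786106 [-0.90009844 -0.14021007 13.16039466] [ 0.0758091   0.2532479  -0.28715524]
```

Emit:
arm_command:
  rows:
    - {"slide":[0.03,0,0.03],"turn":[0,0,-0.05],"claw":0}
    - {"slide":[0,0,0],"turn":[0,0,0],"claw":0}
  newtons: 20

```text
clock: 12.65
eef_pos: [0.5347, -0.0114, 0.0629]
tool_rot: [[0.253, 0.968, 0.003], [0.968, -0.253, 0.0], [0.001, 0.003, -1.0]]
force: [-0.6, -0.7, 9.3]
opening: 0.0127
finger_force: 63.1
```

Emit:
arm_command:
  rows:
    - {"slide":[0.03,0,0],"turn":[0,0,0],"claw":0.3}
    - {"slide":[0,0,0],"turn":[0,0,0],"claw":0.4}
    - {"slide":[0,0,0],"turn":[0,0,0],"claw":0.4}

```text
clock: 13.02
eef_pos: [0.5337, -0.0116, 0.0611]
tool_rot: [[0.252, 0.968, -0.001], [0.968, -0.252, 0.0], [-0.0, -0.001, -1.0]]
force: [0.5, -0.3, -0.4]
opening: 0.0345
finger_force: 0.0
```

Emit:
arm_command:
  rows:
    - {"slide":[0,0,0.5],"turn":[0,0,0],"claw":0.4}
    - {"slide":[0,0,1],"turn":[0,0,0],"claw":0.3}
    - {"slide":[0,0,1],"turn":[0,0,0],"claw":0.2}
    - {"slide":[0,0,1],"turn":[0,0,0],"claw":0}
    - {"slide":[0,0,1],"turn":[0,0,0],"claw":0}
    - {"slide":[0,0,1],"turn":[0,0,0],"claw":0}

```text
clock: 13.78
eef_pos: [0.5341, -0.0116, 0.1729]
tool_rot: [[0.252, 0.968, 0.001], [0.968, -0.252, 0.0], [0.0, 0.0, -1.0]]
force: [0.0, -0.2, -0.8]
opening: 0.0001
finger_force: 0.0
```

```bash
python3 - <<'E'
from m import *
s=monitor.read_state();print(s['eef_pos'],s['opening'],s['force'])
c=viewer.camera("wrist");save(c,"f.png");bar(c)
for t,z in(("button_top",.0425),("red_mark",.049),("knob_grip",.0705)):
    for r in spotter.landmark_of("wrist",t)[:1]: print(t,r["p"],r["at"],atz(c,r["at"],z))
E
```

```text
[ 0.5341 -0.0116  0.1729] 0.00012808416766998512 [ 0.0144 -0.1789 -0.8447]
bar 1347 [ 0.5352 -0.0106  0.0843] ((535.0418701171875, -11.8311767578125), (53.14177322387695, 13.4935884475708), 74.87937927246094)
top 9519 [ 0.537  -0.0024  0.0492] ((529.9508056640625, 29.68499755859375), (191.99557495117188, 130.41671752929688), 83.3478012084961)
shelf 4950 [0.4708 0.0145 0.0319] ((508.3744812011719, 41.36015319824219), (202.50390625, 114.84626770019531), 28.00081443786621)
red_mark 0.95 [250.3, 225.3] [ 0.5235 -0.0533  0.049 ]
knob_grip 0.93 [253.0, 185.8] [ 0.5362 -0.0129  0.0705]
```

View pics/f.png

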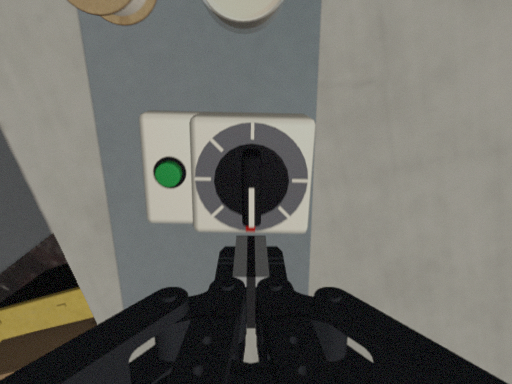

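The pointer bar at (251,205) points straight at the red mark at (250,229), and the timer is in place. The green button is at (170,172).

```bash
python3 - <<'E'
from m import *
c=viewer.camera("wrist")
for n in ("wrist","top"):
    c=viewer.camera(n);h=cv2.cvtColor(c["pixels"],cv2.COLOR_RGB2HSV)
    m=cv2.inRange(h,(50,120,40),(75,255,255));k,l,st,ce=cv2.connectedComponentsWithStats(m)
    for i in range(1,k):
        if st[i,4]>15: print(n,st[i],ce[i],atz(c,ce[i],.0425))
E
```

```text
wrist [155 160  28  27 575] [168.7426 173.1304] [0.4689 0.0073 0.0425]
```

Emit:
arm_command:
  rows:
    - {"slide":[-0.418,0.116,0],"turn":[0,0,0.93],"claw":0}
    - {"slide":[-0.418,0.116,0],"turn":[0,0,0.93],"claw":0}
    - {"slide":[-0.418,0.116,0],"turn":[0,0,0.93],"claw":0}
    - {"slide":[-0.418,0.116,0],"turn":[0,0,0.93],"claw":0}
    - {"slide":[-0.418,0.116,0],"turn":[0,0,0.93],"claw":0}
    - {"slide":[-0.418,0.116,0],"turn":[0,0,0.93],"claw":0}
    - {"slide":[-0.418,0.116,0],"turn":[0,0,0.93],"claw":0}
    - {"slide":[-0.418,0.116,0],"turn":[0,0,0.93],"claw":0}

```text
clock: 15.12
eef_pos: [0.4664, 0.007, 0.1707]
tool_rot: [[-0.263, 0.965, -0.001], [0.965, 0.263, 0.0], [0.001, -0.001, -1.0]]
force: [0.6, 0.0, 0.0]
opening: -0.0001
finger_force: 0.0
```

Emit:
arm_command:
  rows:
    - {"slide":[0,0,0],"turn":[0,0,0.93],"claw":0}
    - {"slide":[0,0,0],"turn":[0,0,0.93],"claw":0}
    - {"slide":[0,0,0],"turn":[0,0,0.93],"claw":0}
    - {"slide":[0,0,0],"turn":[0,0,0.93],"claw":0}
    - {"slide":[0,0,0],"turn":[0,0,0.93],"claw":0}
    - {"slide":[0,0,0],"turn":[0,0,0.93],"claw":0}
    - {"slide":[0,0,0],"turn":[0,0,0.93],"claw":0}
    - {"slide":[0,0,0],"turn":[0,0,0.93],"claw":0}

```text
clock: 16.12
eef_pos: [0.4667, 0.0069, 0.1707]
tool_rot: [[-0.707, 0.707, -0.001], [0.707, 0.707, 0.0], [0.001, -0.001, -1.0]]
force: [0.7, 0.6, 0.4]
opening: -0.0
finger_force: 0.0
```

Emit:
arm_command:
  rows:
    - {"slide":[0,0,-0.7],"turn":[0,0,0.93],"claw":0}
    - {"slide":[0,0,-0.7],"turn":[0,0,0.93],"claw":0}
    - {"slide":[0,0,-0.7],"turn":[0,0,0.93],"claw":0}
    - {"slide":[0,0,-0.7],"turn":[0,0,0.93],"claw":0}
    - {"slide":[0,0,-0.7],"turn":[0,0,0.93],"claw":0}
    - {"slide":[0,0,-0.7],"turn":[0,0,0.93],"claw":0}
    - {"slide":[0,0,-0.7],"turn":[0,0,0.93],"claw":0}
    - {"slide":[0,0,-0.5],"turn":[0,0,0.93],"claw":0}

```text
clock: 17.12
eef_pos: [0.4663, 0.0069, 0.0622]
tool_rot: [[-0.965, 0.262, -0.002], [0.262, 0.965, 0.0], [0.002, -0.0, -1.0]]
force: [0.2, -0.1, -0.2]
opening: -0.0001
finger_force: 0.0
```

```bash
python3 - <<'E'
from m import *
c=viewer.camera("wrist");save(c,"g.png")
s=monitor.read_state();print(s['eef_pos'],s['tool_rot'],s['force'])
E
```

```text
[0.4657 0.0069 0.0612] [[-0.9658  0.2594 -0.0034]
 [ 0.2594  0.9658  0.0004]
 [ 0.0034 -0.0005 -1.    ]] [-1.3075  0.2218 -0.9927]
```

View pics/g.png

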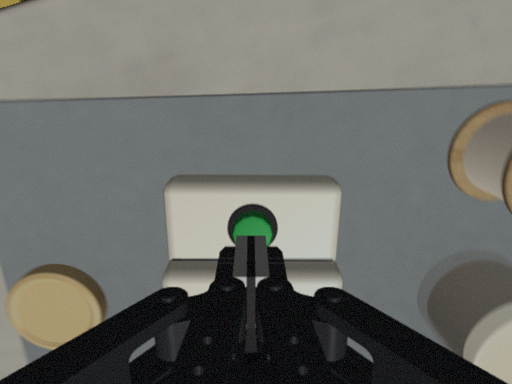

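The closed fingertips (252,245) are above the button (252,232) and centred sideways. Pressing next.

Emit:
arm_command:
  rows:
    - {"slide":[0.05,0,-0.5],"turn":[0,0,0],"claw":0}
    - {"slide":[0,0,-0.35],"turn":[0,0,0],"claw":0}
    - {"slide":[0,0,-0.1],"turn":[0,0,0],"claw":0}
    - {"slide":[0,0,-0.1],"turn":[0,0,0],"claw":0}
    - {"slide":[0,0,0],"turn":[0,0,0],"claw":0}

```text
clock: 17.8
eef_pos: [0.4683, 0.007, 0.0426]
tool_rot: [[-0.964, 0.265, 0.0], [0.265, 0.964, -0.0], [-0.0, -0.0, -1.0]]
force: [-1.5, -0.9, 1.2]
opening: 0.0
finger_force: 0.3
```

Emit:
arm_command:
  rows:
    - {"slide":[0,0,-0.1],"turn":[0,0,0],"claw":0}
    - {"slide":[0,0,-0.1],"turn":[0,0,0],"claw":0}
    - {"slide":[0,0,-0.05],"turn":[0,0,0],"claw":0}
    - {"slide":[0,0,0],"turn":[0,0,0],"claw":0}

```text
clock: 18.3
eef_pos: [0.4684, 0.007, 0.0377]
tool_rot: [[-0.964, 0.265, 0.0], [0.265, 0.964, -0.0], [-0.0, 0.0, -1.0]]
force: [-0.2, -0.9, 3.7]
opening: 0.0001
finger_force: 2.0
```

Emit:
arm_command:
  rows:
    - {"slide":[0,0,-0.05],"turn":[0,0,0],"claw":0}
    - {"slide":[0,0,-0.02],"turn":[0,0,0],"claw":0}
    - {"slide":[0,0,0],"turn":[0,0,0],"claw":0}

```text
clock: 18.68
eef_pos: [0.4685, 0.007, 0.0372]
tool_rot: [[-0.964, 0.264, 0.001], [0.264, 0.964, -0.001], [-0.001, -0.0, -1.0]]
force: [-5.6, 0.9, 17.1]
opening: 0.0003
finger_force: 8.4
```

The button has bottomed out. Releasing it.

Emit:
arm_command:
  rows:
    - {"slide":[-0.02,0,0.15],"turn":[0,0,0],"claw":0}
    - {"slide":[0,0,0.4],"turn":[0,0,0],"claw":0}
    - {"slide":[0,0,1],"turn":[0,0,0],"claw":0}
    - {"slide":[0,0,1],"turn":[0,0,0],"claw":0}
    - {"slide":[0,0,1],"turn":[0,0,0],"claw":0}
    - {"slide":[0,0,1],"turn":[0,0,0],"claw":0}
    - {"slide":[0,0,1],"turn":[0,0,0],"claw":0}
    - {"slide":[0,0,1],"turn":[0,0,0],"claw":0}

```text
clock: 19.68
eef_pos: [0.4673, 0.0069, 0.1676]
tool_rot: [[-0.964, 0.264, -0.001], [0.264, 0.964, -0.0], [0.001, -0.0, -1.0]]
force: [0.2, 1.3, 0.6]
opening: 0.0
finger_force: 0.0
```

Emit:
arm_command:
  rows:
    - {"slide":[-0.5,0,1],"turn":[0,0,0],"claw":0}
    - {"slide":[0,0,1],"turn":[0,0,0],"claw":0}
    - {"slide":[0,0,0],"turn":[0,0,0],"claw":0}

```text
clock: 20.05
eef_pos: [0.4583, 0.0069, 0.2083]
tool_rot: [[-0.964, 0.265, 0.002], [0.265, 0.964, -0.0], [-0.002, 0.0, -1.0]]
force: [0.2, 0.1, -0.0]
opening: -0.0003
finger_force: 0.0
```

```bash
python3 - <<'E'
from m import *
s=monitor.read_state();print(s['clock'],s['eef_pos'],s['force'])
c=viewer.camera("wrist");save(c,"i.png");bar(c)
for t,z in(("button_top",.0425),("red_mark",.049),("knob_grip",.0705)):
    for r in spotter.landmark_of("wrist",t)[:1]: print(t,r["p"],r["at"],atz(c,r["at"],z),bydepth(c,r["at"]))
E
```

```text
20.05 [0.4583 0.0069 0.2083] [ 0.2416  0.0906 -0.0255]
top 5390 [0.5204 0.0056 0.0492] ((531.1926879882812, 37.462074279785156), (206.6133270263672, 129.96131896972656), 80.58816528320312)
shelf 4568 [0.4687 0.0136 0.0319] ((494.0605163574219, 45.176979064941406), (200.82504272460938, 75.37084197998047), 55.95987319946289)
button_top 0.83 [252.1, 171.9] [0.4649 0.0053 0.0425] [0.4647 0.0054 0.0433]
red_mark 0.61 [212.7, 243.8] [ 0.5241 -0.0514  0.049 ] [ 0.5237 -0.0512  0.0498]
```

View pics/i.png

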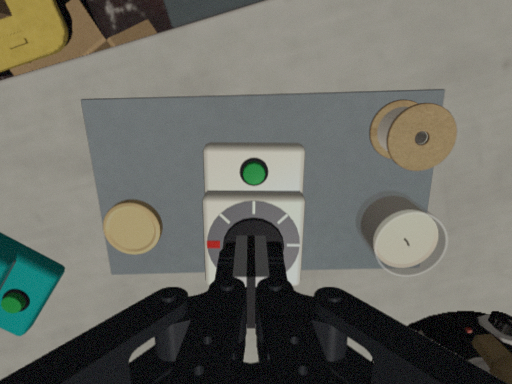

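The wrist view shows the button back up at (254,172), its top at z≈43 mm. The timer, lid, spool and jar are unmoved. Handing in.

```bash
python3 -c "
from plant import bot
print(bot.finish_job())"
```

```text
the job is handed in; nothing more can be done
None
```

The knob was turned clockwise until its pointer stood at the red mark, then the green button was pressed to its stop and came back up; the timer stayed within about 3 mm of its place by camera, nothing else was seen to move, and the job was handed in at about 20 s with no verdict returned.

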